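Seat a vial carrier on the locating pin of a sampler stage

ROBOT

A 6-joint arm with a two-finger parallel gripper is mounted at the origin on the work surface; the furniture and walls round the work are solid. World frame = base frame: x ahead of the robot, y to its left, z up, the work surface at z = 0. Lengths are in mm, angles in rad, forces in N, time in s.
With the tool pointing down it reaches from about 300 to 775 mm from the base axis. Payload 14.6 kg.
Tool frame: the origin (TCP) lies midway between the tips of the shut fingers; the grasp point (between the pads) lies 19 mm behind it; z points along the fingers, y is the line along which they close (so a half turn about z gives the same grasp; the last joint's range is limited). The gripper opens to 94 mm and grips with 3 to 60 N. Pads are 16 mm wide; open, the fingers measure 119 mm over their backs; the gripper's body (75 mm by 177 mm) begins 78 mm behind the grasp point.
Start: joints at [-1.184, 0.3, 1.521, -0, 1.321, -0.067], TCP at [241.103, -494.326, 205.446] pointing down, gripper open.
Joint ranges: [-3.03, 3.03], [-0.79, 2.21], [0.23, 2.52], [-1.04, 4.18], [0, 3.07], [-2.55, 2.55]. Speed limits (rad/s): [2.22, 2.22, 2.57, 3.14, 3.14, 3.14].

INTERFACE

Orientations are given as [roll, pitch, yaw] about the fixed x, y, z axes, in that order (R = Rz(yaw) Ry(pitch) Rx(roll)).
In Python, from cell import manip gives the robot as it stands.
- The arm moves only by the shell command python3 -m creep 'ROWS' [OPENING] [FORCE]. ROWS is text: rows parted by semicolons, each of 6 numbers parted by spaces: the shift along the tool's x, y, z normalised to -1 to 1, where 1 is 4 cm, then the turn, a rotation vector about the tool's x, y, z normalised to -1 to 1, where 1 is pi rad. In form: dx dy dz ax ay az; .... A call has 1 to 20 rows; each row shifts and turns the commanded pose from where the row before left it, along the tool's axes as they then stand; what a row does not reach is not made up. A row lasts 1/8 s, in which the tool goes at most 62.5 mm and 10.7 degrees, less where a joint would pass 70% of its speed; a pose out of reach is approached as far as the arm can. A call with a number of a shift or a turn outside -1 to 1 is refused whole. A call with a gripper value outside its range is refused whole. OPENING is the closure, from 0 (fully open) to 1 (shut), set as the call begins (- or left out, the last holds). The fingers move at their own pace and stop on an object; FORCE is the grip in N (left out, the last holds). Time passes only in rows, so rows that do not move let the fingers close. It gives the time, the measured TCP pose, the force, the opening and the grip force at its end, in the units of the state.
- manip.read_state(): the state, without advancing time (a new reading comes with each control period).
- manip.camera(name): name is "scene" or "top" or "wrist"; returns a dict with "color" (480x640x3 uint8, red, green, blue), "range_z" (480x640 float32, mm along the optical axis (not along the pixel's ray), 0 where there is no reading), "camera_matrix" (3x3 intrinsics, pixels), "k1" (the pictures are not rectified: a ray, as slopes to the right and down, at radius r is drawn at 1 + k1 r^2 times it, then the intrinsics apply), "T" (4x4, takes a point from camera to world coordinates). Camera axes: x right, y down, z forward; pixel columns grow to the right and rows downward; lengths in mm; the calibration is good to about 2 mm. A picture is of the moment at which its call begins.
- manip.sign_off(): hands the job in; it is judged then, once.
The state is a dict: "clock": time; "joints": joint angles; "qd": joint speeds; "effort": joint torques, N m; "eef_pos": TCP position; "eef_rot": TCP orientation; "wrist_force": force on the tool from outside, world axes, zero at the start; "moment": the same for the moment, N m; "finger_gap": finger opening in mm; "finger_force": force on a finger pad.
Only numpy, scipy, OpenCV 4.12 (cv2) and the standard library are available. Lean on these libraries where they do the work, as an engineer would, in place of code of your own. Each camera call takes 0.05 s, during which the arm holds its last target. There are 200 camera calls.

TASK

Take the blue vial carrier by its black grip and lay it between the two steel rails of the grey stage, hole end leading, so that it rests propped on the brass pin with its hole still short of the pin. Then nudge it gently along the rails until the hole drops over the pin and the carrier lies flat and fully home, and let go of it. Do not jam it hard against the pin or rails, keep the carrier upright, and leave the tin and bottles round about where they are.

Things in the scene. Friction and masses are not known exactly. Their poses are not given: they have to be found in the camera images.
- carrier: Loose vial carrier, 0.22 to 0.35 kg: blue plate 140 (x) x 90 (y) x 10 mm, origin at the centre of its underside, z up; starts flat on the bench. Eight capped vials, 13 mm thick, tops 35 mm above the underside, are fixed in two rows at y = +-33 mm (x -55 to 20 mm); the middle lane is free. Its +x end, nearer the hole, leads.
- carrier_hole (a point): Centre, at the underside, of the carrier's only hole: round, 16 mm, right through, on the centre line 25 mm ahead (+x) of the carrier's origin.
- carrier_lead (a point): Middle of the lower edge of the carrier's leading end (70 mm ahead of the carrier's origin, underside). With the carrier propped on the pin it is about 5 to 6 mm above the stage floor, with the carrier home it is level with it.
- carrier_tail (a point): Middle of the lower edge of the carrier's trailing end (70 mm behind the origin, underside).
- carrier_grip (a point): Grip point in the black finger grip, 32 mm above the carrier's underside, right above its origin. The grip is 12 mm thick along the carrier's x (close the fingers along x), 30 mm along y, its top 47 mm above the underside.
- stage: Fixed grey stage, 190 (x) x 114 mm (y), origin at the centre of its underside, on the bench. Floor 12 mm above the origin. Steel rails along x on both sides, 94 mm apart inside, tops 21 mm above the origin; both ends open. The carrier goes in with its +x along the stage's +x, with 2 mm play each side, and slides with 1 to 3 N; keep its force on the stage under 30 N.
- slot_middle (a point): Middle of the pin's slot on the stage floor, 25 mm ahead (+x) of the stage's centre. The fixed brass pin, 10 mm thick, chamfered, 4.5 mm high, stands on the centre line up to 12 mm before or behind this point: where is not measured. The hole has 3 mm play round it and drops by the carrier's weight once within about 2 mm; then the pin stops the carrier.
- septa_tin: Round blue-lidded tin, 56 mm across, 28 mm high, a bystander; origin under its centre.
- black_cap_bottle: Small reagent bottle with black cap, 54 mm across, 100 mm high, a bystander; origin under its centre.
- blue_cap_bottle: Reagent bottle with blue cap, 68 mm across, 135 mm high, a bystander; origin under its centre.
Mind the look-alikes: they are no part of the job. Of the things shaped like the stage, the grey one is meant.

How it is judged:
By the outcome, as a careful person would: the job done as asked, in the order asked, and still so for the second after the job is handed in, with the robot touching nothing.
It also fails if it takes over 48 s, if anything falls off the work surface, if the arm or the gripper's body presses on something with over 40 N, if the wrist force passes 120 N, or if a joint passes its speed limit or range.

## Working session

There is one attempt and no reset: what is moved stays moved. The work goes in short steps, Python scripts to look and compute and a shell command to move; the robot and the scene stay as the last step left them, time stands still between calls to the robot, and variables do not carry over. Pictures are saved under pics/ and viewed, at most 10 in all, crops included, and the job is handed in when it is done.

```bash
mkdir -p pics; cat > h.py <<'E'
import numpy as np, cv2
from cell import manip
def shot(n):
    c=manip.camera(n); np.savez(f'pics/{n}.npz',**c); return c
def ray(c,u,v):
    K=c['camera_matrix'];k=float(c['k1']);d=np.array([(u-K[0,2])/K[0,0],(v-K[1,2])/K[1,1]]);s=d.copy()
    for _ in range(20): s=d/(1+k*(s@s))
    T=c['T'];return T[:3,3],T[:3,:3]@np.array([s[0],s[1],1.])
def onz(c,u,v,z):
    o,d=ray(c,u,v);return o+d*(z-o[2])/d[2]
def dep(c,u,v):
    o,d=ray(c,u,v);r=c['range_z'][int(v)-1:int(v)+2,int(u)-1:int(u)+2];return o+d*np.median(r)
def pix(c,p):
    T=c['T'];q=T[:3,:3].T@(np.array(p)-T[:3,3]);s=q[:2]/q[2];s=s*(1+float(c['k1'])*(s@s));K=c['camera_matrix'];return K[0,0]*s[0]+K[0,2],K[1,1]*s[1]+K[1,2]
def tri(a,b):
    A=[];B=[]
    M=np.zeros((3,3));w=np.zeros(3)
    for c,u,v in (a,b):
        o,d=ray(c,u,v);d=d/np.linalg.norm(d);P=np.eye(3)-np.outer(d,d);M+=P;w+=P@o
    return np.linalg.solve(M,w)
def ld(n): return dict(np.load(f'pics/{n}.npz'))
E
python3 - <<'E'
from h import *
for n in('scene','top','wrist'):
    c=shot(n);cv2.imwrite(f'pics/{n}0.png',c['color'][:,:,::-1]);print(n,c['T'].round(2).tolist(),c['camera_matrix'][0,0],c['k1'])
print(manip.read_state())
E
```

```text
scene [[0.57, -0.38, 0.73, -559.87], [-0.82, -0.26, 0.51, -753.6], [-0.0, -0.89, -0.46, 695.94], [0.0, 0.0, 0.0, 1.0]] 597.0913522316876 -0.031630940862334304
top [[0.01, -0.99, 0.17, 228.84], [-1.0, -0.01, -0.0, -24.14], [0.0, -0.17, -0.99, 1312.44], [0.0, 0.0, 0.0, 1.0]] 462.181478982404 -0.06163456025305741
wrist [[0.44, -0.87, -0.24, 309.43], [-0.9, -0.42, -0.11, -461.19], [-0.0, 0.26, -0.97, 383.84], [0.0, 0.0, 0.0, 1.0]] 394.19688280008836 -0.02594032363441511
{'clock': 0.15, 'joints': array([-1.18359868e+00,  3.00339846e-01,  1.52144321e+00, -3.94518834e-06,
        1.32068906e+00, -6.65973395e-02]), 'qd': array([ 1.46659711e-03, -2.01634692e-03, -6.81031348e-04,  2.61533202e-05,
        1.06429517e-04,  3.32767892e-04]), 'effort': array([ 1.42131179e-03, -5.31960654e+01, -3.52819991e+01,  7.08385510e-02,
        2.36182823e-02, -4.29935392e-05]), 'eef_pos': array([ 241.03075985, -494.14978847,  205.0166506 ]), 'eef_rot': array([-3.14071489e+00, -5.47132530e-05,  4.53795941e-01]), 'wrist_force': array([-0.04625662,  0.24859011,  0.23812728]), 'moment': array([0.00788561, 0.00893616, 0.02807239]), 'finger_force': 0.0, 'finger_gap': 94.30928748447107}
```

View pics/top0.png

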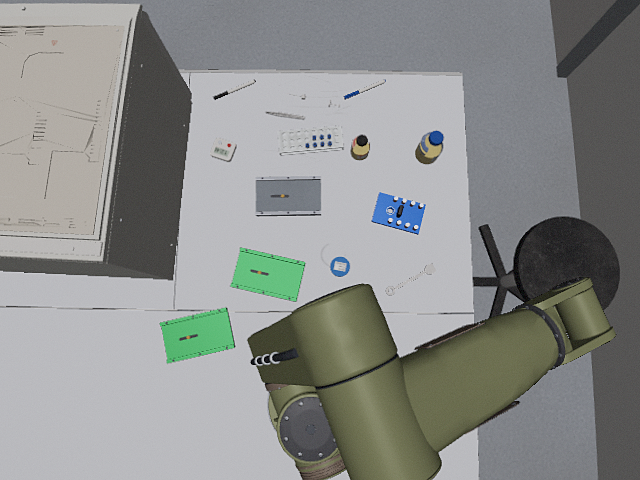

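View pics/scene0.png

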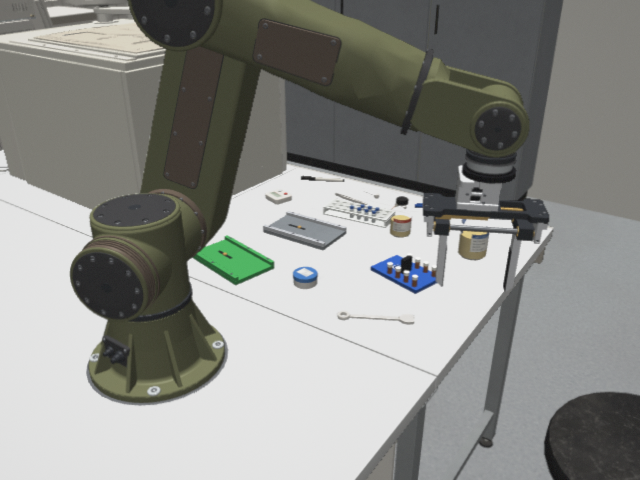

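Top view: the real carrier is the blue plate at (399,213), with its hole left of the grip at about (390,211), so it leads towards +y. Possible mix-ups for the carrier are the white rack with blue vials (310,140) and the blue-lidded tin (340,266). For the stage, there is the grey one (289,196) against two green ones (268,273) and (198,335). I choose the grey stage, with its slot at (280,196), so its +x also points left. Next I'll measure both and check a close crop.

```bash
python3 - <<'E'
from h import *
t=ld('top');s=ld('scene');w=ld('wrist')
def rect(c,m,zs,name):
    cs,_=cv2.findContours(m.astype(np.uint8),0,2);k=max(cs,key=cv2.contourArea)
    b=cv2.boxPoints(cv2.minAreaRect(k));P=np.array([onz(c,u,v,zs) for u,v in b]);
    ce=P.mean(0);e=[P[1]-P[0],P[2]-P[1]];l=max(e,key=np.linalg.norm)
    print(name,cv2.contourArea(k),b.mean(0),ce.round(1),'len',[np.linalg.norm(x).round(1) for x in e],'ang',np.degrees(np.arctan2(l[1],l[0])))
    return ce
C=t['color'].astype(int);h=cv2.cvtColor(t['color'],cv2.COLOR_RGB2HSV)
bl=(h[...,0]>100)&(h[...,0]<125)&(h[...,1]>140)
m=bl.copy();m[:,:360]=0;m[:180]=0;m[245:]=0
m=cv2.morphologyEx(m.astype(np.uint8),cv2.MORPH_CLOSE,np.ones((9,9)))
rect(t,m,10,'carrier top')
g=(C.max(2)<150);m=np.zeros_like(g);m[165:228,245:332]=g[165:228,245:332]
m=cv2.morphologyEx(m.astype(np.uint8),cv2.MORPH_CLOSE,np.ones((5,5)))
rect(t,m,15,'stage top')
print('grip dep',dep(t,400,211),'stage floor dep',dep(t,270,205),'bench',dep(t,340,200), 'tin',dep(t,340,266))
crop=cv2.resize(t['color'][160:250,245:445],None,fx=4,fy=4,interpolation=cv2.INTER_CUBIC)[:,:,::-1]
wr=w['color'][:,:,::-1]
cv2.imwrite('pics/crop1.png',crop)
cv2.imwrite('pics/w0.png',wr)
E
```

```text
carrier top 1365.0 [398.58844 212.8423 ] [ 531.2 -240.1   10. ] len [np.float64(91.0), np.float64(139.6)] ang -105.0702906856571
stage top 2290.0 [287.9834  195.96802] [576.9  80.7  15. ] len [np.float64(188.7), np.float64(117.0)] ang -88.49425885136266
grip dep [ 527.83221712 -238.11573979   46.47761774] stage floor dep [549.75558528 132.3007285   11.83180083] bench [570.55580997 -70.76401889  -2.79039797] tin [372.81735574 -70.46681442  27.65039654]
```

View pics/crop1.png

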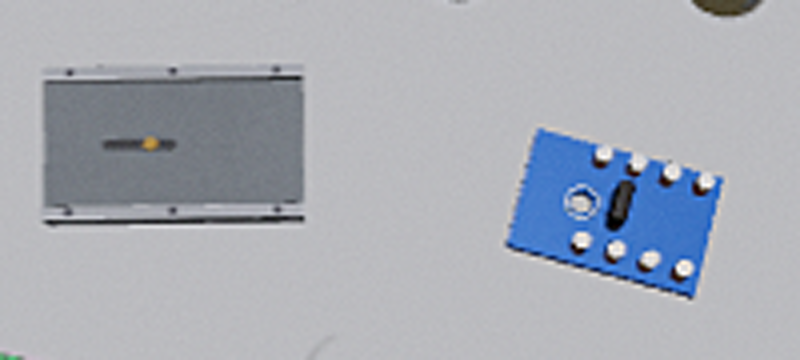

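The crop shows the carrier with its hole at crop (581,202) left of the black grip (620,205). The grey stage has its slot around (139,145) and the brass pin at (150,144), so the choice is confirmed. Next I'll take the wrist camera to a pose between the two.

```bash
python3 -m creep '0 0 0 0 0 .057;0 0 0 0 0 .057;0 0 0 0 0 .057;0 0 0 0 0 .057;.29 -.775 0 0 0 0;.29 -.775 0 0 0 0;.29 -.775 0 0 0 0;.29 -.775 0 0 0 0;.29 -.775 0 0 0 0;.29 -.775 0 0 0 0;.29 -.775 0 0 0 0;.29 -.775 0 0 0 0;.29 -.775 0 0 0 0;.29 -.775 0 0 0 0;.29 -.775 0 0 0 0;.29 -.775 0 0 0 0;.29 -.775 0 0 0 0;.29 -.775 0 0 0 0;.29 -.775 0 0 0 0;0 0 0 0 0 0' 0 3
python3 - <<'E'
from h import *
c=shot('wrist');np.savez('pics/A.npz',**c);cv2.imwrite('pics/A.png',c['color'][:,:,::-1])
E
```

```text
clock: 2.65
eef_pos: [530.3, -89.0, 205.0]
eef_rot: [-3.142, 0.001, -0.26]
wrist_force: [0.4, -0.5, -0.1]
finger_gap: 94.0
finger_force: 0.0
```

View pics/A.png

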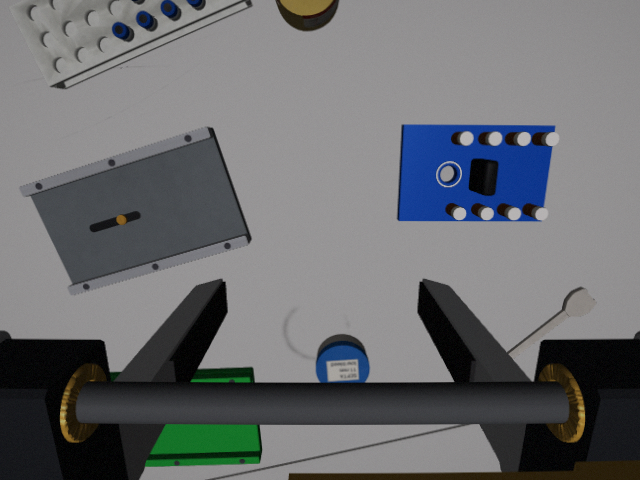

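View A shows the stage with its slot from (90,227) to (141,213) and the pin at (121,219). The carrier's hole is at (448,174) and its grip at about (485,175). I'll go over the carrier for the second view.

```bash
python3 -m creep '.18 .72 0 0 0 0;.18 .72 0 0 0 0;.18 .72 0 0 0 0;.18 .72 0 0 0 0;.18 .72 0 0 0 0;0 0 0 0 0 0' 
python3 - <<'E'
from h import *
c=shot('wrist');np.savez('pics/B.npz',**c);cv2.imwrite('pics/B.png',c['color'][:,:,::-1])
E
```

```text
clock: 3.45
eef_pos: [526.2, -241.0, 205.1]
eef_rot: [3.141, 0.001, -0.266]
wrist_force: [-0.7, 0.1, -1.2]
finger_gap: 94.1
finger_force: 0.0
```

View pics/B.png

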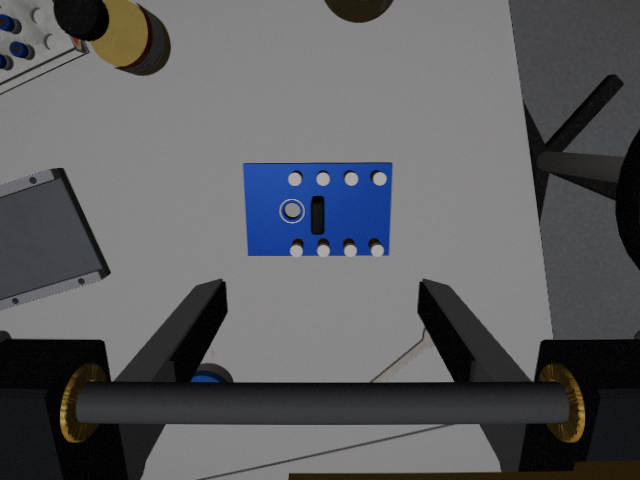

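View B shows the carrier centred, with corners from (244,163) to (392,256), the hole at (292,210) and the grip at (318,215). The right end of the stage is at (63..109, 170..273).

```bash
python3 - <<'E'
from h import *
A=ld('A');B=ld('B');t=ld('top');s=ld('scene')
def hsv(c):return cv2.cvtColor(c['color'],cv2.COLOR_RGB2HSV)
def big(m):
    n,l,st,ce=cv2.connectedComponentsWithStats(m.astype(np.uint8));i=1+np.argmax(st[1:,4]);return l==i,ce[i],st[i]
def quad(m):
    cs,_=cv2.findContours(m.astype(np.uint8),0,2);k=cv2.convexHull(max(cs,key=cv2.contourArea))
    q=cv2.approxPolyDP(k,0.04*cv2.arcLength(k,True),True)[:,0].astype(float);a=np.arctan2(*(q-q.mean(0)).T[::-1]);return q[np.argsort(a)]
Q={}
for n,c,roi in(('A',A,(390,110,570,235)),('B',B,(230,150,410,270))):
    h=hsv(c);m=(h[...,0]>100)&(h[...,0]<130)&(h[...,1]>130);z=np.zeros_like(m);x0,y0,x1,y1=roi;z[y0:y1,x0:x1]=m[y0:y1,x0:x1]
    M,_,_=big(z);q=quad(M);Q[n]=q
    P=np.array([onz(c,u,v,10) for u,v in q]);d=P[0]+P[3]-P[1]-P[2]
    print(n,q.tolist(),'ctr',P.mean(0).round(1),'ang',np.degrees(np.arctan2(d[1],d[0])).round(2),'sides',[np.linalg.norm(P[i]-P[i-1]).round(1) for i in range(4)])
    # grip: dark region, hole: white ring
    k=(h[...,2]<45);z=np.zeros_like(k);z[y0:y1,x0:x1]=k[y0:y1,x0:x1]
    _,ce,st=big(z);print(' grip',ce,st,onz(c,*ce,40).round(1));Q[n+'g']=ce
for i in range(4):
    if len(Q['A'])==4==len(Q['B']): print('tri',tri((A,*Q['A'][i]),(B,*Q['B'][i])).round(1))
print('grip tri',tri((A,*Q['Ag']),(B,*Q['Bg'])).round(1),'depth A',dep(A,485,168),'B',dep(B,318,205))
# hole
print('hole z10',onz(A,448,174,10).round(1),onz(B,292,210,10).round(1))
# stage
for n,c,roi in(('A',A,(15,120,255,300)),('T',t,(245,165,332,228))):
    h=hsv(c);x0,y0,x1,y1=roi
    m=(h[...,0]>12)&(h[...,0]<30)&(h[...,1]>120);z=np.zeros_like(m);z[y0:y1,x0:x1]=m[y0:y1,x0:x1]
    _,ce,st=big(z);print(n,'pin',ce,st,onz(c,*ce,16.5).round(1));Q[n+'p']=ce
print('pin tri',tri((A,*Q['Ap']),(t,*Q['Tp'])).round(1),'floor dep',dep(A,180,180),dep(A,90,260),'rail dep',dep(A,85,169),dep(B,80,279),dep(B,40,240))
E
python3 - <<'E'
import sys;sys.path.insert(0,'.')
from h import *
A=np.load('pics/A.npz')['color']
cv2.imwrite('pics/cropst.png',cv2.resize(A[120:300,15:260],None,fx=3.2,fy=3.2,interpolation=cv2.INTER_CUBIC)[:,:,::-1])
E
```

```text
A [[403.0, 125.0], [554.0, 126.0], [538.0, 220.0], [398.0, 219.0]] ctr [ 533.6 -238.2   10. ] ang 74.89 sides [np.float64(87.5), np.float64(139.5), np.float64(88.3), np.float64(137.1)]
 grip [482.93033708 176.1       ] [469 159  29  36 890] [ 535.2 -235.4   40. ]
B [[243.0, 164.0], [391.0, 163.0], [388.0, 254.0], [248.0, 255.0]] ctr [ 533.5 -238.9   10. ] ang 75.16 sides [np.float64(88.9), np.float64(138.3), np.float64(88.8), np.float64(138.9)]
 grip [317.22698073 214.55888651] [311 196  13  39 467] [ 535.2 -239.5   40. ]
tri [ 594.  -183.1    8.5]
tri [ 558.4 -316.9   11.2]
tri [ 471.  -295.3    4. ]
tri [ 508.6 -160.2    8.9]
grip tri [ 533.4 -238.9   30.5] depth A [ 542.55467147 -236.36551882   45.03269713] B [ 544.36979151 -242.79244146   46.46302662]
hole z10 [ 539.6 -214.7   10. ] [ 540.3 -215.4   10. ]
A pin [121.33333333 219.3655914 ] [116 215  12  10  93] [578.9  96.3  16.5]
T pin [282.  195.5] [281 195   3   2   6] [577.2  97.8  16.5]
pin tri [578.5  98.4  12.6] floor dep [599.36725075  30.64540642  11.31742689] [548.20529511 145.8526552   11.57325523] rail dep [631.93683201 108.49718116  20.77265038] [531.18718575   5.24986495  21.0600908 ] [577.77038965  34.35771002  11.18499719]
```

View pics/cropst.png

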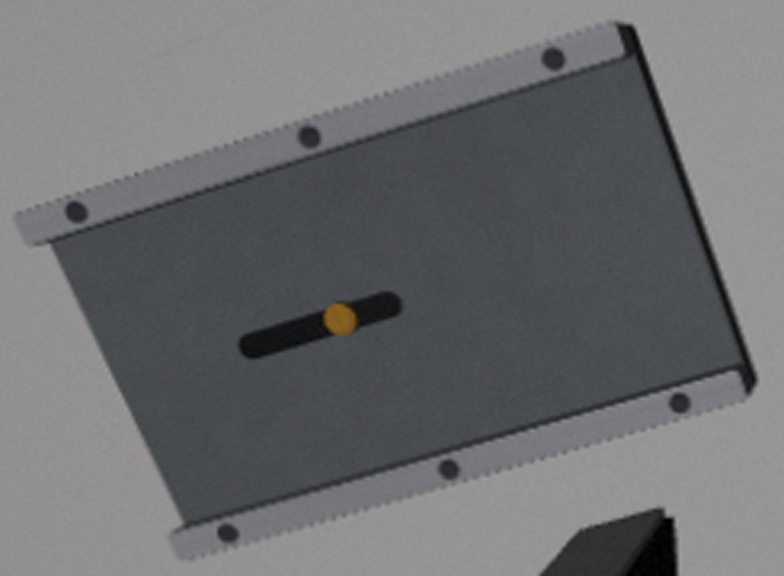

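The crop of A shows the six rail screws clearly, at crop (77,212), (310,137), (554,59) above and (228,534), (449,469), (680,403) below. The pin is at crop (340,319), in the rear half of the slot. I'll use the screws to get the stage axis.

```bash
python3 - <<'E'
from h import *
A=ld('A')
f=lambda p,z:onz(A,p[0]/3.2+15-.35,p[1]/3.2+120-.35,z)
U=np.array([f(p,21) for p in((77,212),(310,137),(554,59))]);L=np.array([f(p,21) for p in((228,534),(449,469),(680,403))])
print(U.round(1),L.round(1))
for k in(U,L):
    d=k[0]-k[2];print(np.degrees(np.arctan2(d[1],d[0])))
c=(U.mean(0)+L.mean(0))/2;d=(U[0]-U[2]+L[0]-L[2])[:2];d/=np.linalg.norm(d);n=np.array([-d[1],d[0]])
print('ctr',c,'yaw',np.degrees(np.arctan2(d[1],d[0])))
for nm,p,z in(('pin',(340,319),16.5),('slot0',(250,347),12),('slot1',(392,302),12)):
    q=f(p,z);print(nm,q.round(1),'along',(q-c)[:2]@d,'across',(q-c)[:2]@n)
E
```

```text
[[629.1 157.1  21. ]
 [630.9  82.2  21. ]
 [632.8   7.4  21. ]] [[525.1 154.8  21. ]
 [527.2  79.8  21. ]
 [528.9   4.9  21. ]]
91.40846896441677
91.45445057061112
ctr [579.00938298  81.03695576  21.        ] yaw 91.43147183595421
pin [579.   96.7  16.5] along 15.6894677570205 across -0.42441605393460335
slot0 [577.8 129.5  12. ] along 48.51569372150848 across -0.042429833906243
slot1 [579.5  81.9  12. ] along 0.8538695450161241 across -0.5068567383959295
```

```bash
python3 -m creep '.15 -.16 .8 0 0 0;.1 0 .8 0 0 0;0 0 .8 0 0 0;0 0 .8 0 0 0;0 0 .6 0 0 0;0 0 0 0 0 0'
```

```text
clock: 4.25
eef_pos: [537.6, -234.2, 52.2]
eef_rot: [-3.141, 0.003, -0.262]
wrist_force: [-0.2, 0.0, -1.0]
finger_gap: 94.1
finger_force: 0.0
```

```bash
python3 -m creep '-.07 .135 0 0 0 0;0 0 .4 0 0 0;0 0 .4 0 0 0;0 0 .12 0 0 0;0 0 0 0 0 0' && python3 -m creep '0 0 0 0 0 0;0 0 0 0 0 0;0 0 0 0 0 0;0 0 0 0 0 0;0 0 0 0 0 0;0 0 0 0 0 0' 1 25
```

```text
clock: 4.88
eef_pos: [534.3, -239.6, 16.2]
eef_rot: [-3.141, 0.001, -0.262]
wrist_force: [-0.2, -0.1, -0.1]
finger_gap: 94.0
finger_force: 0.0
clock: 5.62
eef_pos: [534.4, -239.7, 16.6]
eef_rot: [3.142, 0.0, -0.262]
wrist_force: [-1.0, -0.1, 0.5]
finger_gap: 37.4
finger_force: 0.0
```

```bash
python3 -m creep '0 0 0 0 0 0;0 0 0 0 0 0;0 0 0 0 0 0;0 0 0 0 0 0;0 0 0 0 0 0' && python3 -m creep '0 0 -.5 0 0 0;0 0 -.7 0 0 0;0 0 -.7 0 0 0;0 0 0 0 0 0'
```

```text
clock: 6.25
eef_pos: [534.4, -239.7, 16.6]
eef_rot: [-3.142, 0.0, -0.262]
wrist_force: [-0.1, 1.1, 0.1]
finger_gap: 11.6
finger_force: 25.0
clock: 6.75
eef_pos: [535.4, -240.2, 95.4]
eef_rot: [3.141, -0.004, -0.262]
wrist_force: [-0.1, -0.7, -3.1]
finger_gap: 11.5
finger_force: 25.0
```

```bash
python3 -m creep '0 0 0 0 0 -.0457;0 0 0 0 0 -.0457;.118 -.672 0 0 0 0;.118 -.672 0 0 0 0;.118 -.672 0 0 0 0;.118 -.672 0 0 0 0;.118 -.672 0 0 0 0;.118 -.672 0 0 0 0;.118 -.672 0 0 0 0;.118 -.672 0 0 0 0;.118 -.672 0 0 0 0;.118 -.672 0 0 0 0;.118 -.672 0 0 0 0;0 0 0 0 0 0;0 0 0 0 0 0'
python3 - <<'E'
from h import *
c=shot('wrist');np.savez('pics/C.npz',**c);cv2.imwrite('pics/C.png',c['color'][:,:,::-1])
E
```

```text
clock: 8.62
eef_pos: [578.6, 56.7, 92.0]
eef_rot: [3.141, 0.001, 0.025]
wrist_force: [0.0, 0.3, -2.6]
finger_gap: 11.7
finger_force: 25.0
```

View pics/C.png

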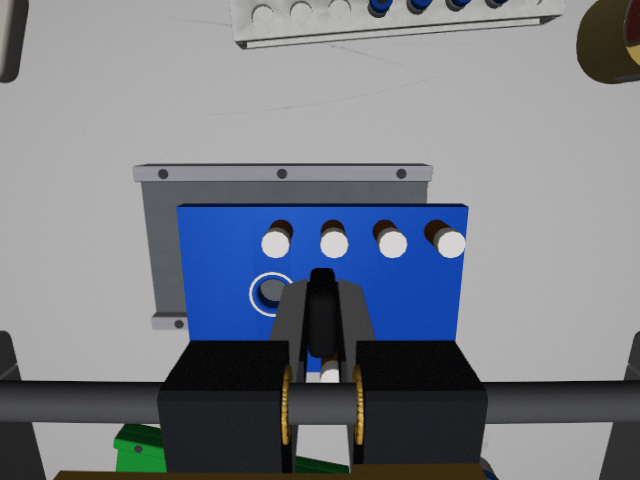

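View C shows the held carrier over the stage. Its far edge runs from (178,205) to (467,205), with the hole at about (272,294). The far-rail screws are at (163,174), (282,174) and (401,174).

```bash
python3 - <<'E'
from h import *
c=ld('C');h=cv2.cvtColor(c['color'],cv2.COLOR_RGB2HSV)
m=(h[...,0]>100)&(h[...,0]<130)&(h[...,1]>130)&(h[...,2]>110)
P=[]
for u in range(190,460,10):
    v=np.where(m[195:240,u])[0][0]+195
    P.append((u,v))
print(P[0],P[-1], 'depth plate',dep(c,220,260).round(1),dep(c,440,290).round(1))
z=dep(c,220,260)[2]
for zz in(85.4,):
    W=np.array([onz(c,u,v-.5,zz) for u,v in P]);k=np.polyfit(W[:,1],W[:,0],1);print(zz,'edge x at y=56.7',np.polyval(k,56.7),'yaw',90-np.degrees(np.arctan(k[0])))
    print('lead edge',[onz(c,np.where(m[r])[0][0]-.5,r,zz).round(1) for r in(215,260,320)])
    L=[onz(c,np.where(m[r,400:480])[0][-1]+400.5,r,zz).round(1) for r in(275,300,320)];print('tail',L)
# hole ring
w=(h[...,1]<60)&(h[...,2]>150);z=np.zeros_like(w);z[270:320,245:285]=w[270:320,245:285]
cs=np.argwhere(z)[:,::-1].astype(np.float32);e=cv2.fitEllipse(cs);print('ring',e,onz(c,*e[0],85.4).round(1))
print('screws',[onz(c,u,173.7,21).round(1) for u in(163,282,401)], onz(c,179,324,21).round(1))
E
```

```text
(190, np.int64(207)) (450, np.int64(207)) depth plate [594.2 107.   85.6] [580.9  -3.3  85.4]
85.4 edge x at y=56.7 622.0949390005011 yaw 91.3837682001305
lead edge [array([616.3, 127.1,  85.4]), array([593.6, 126.7,  85.4]), array([561.1, 125.4,  85.4])]
tail [array([589.1, -13.3,  85.4]), array([575.6, -13.4,  85.4]), array([564.4, -13.7,  85.4])]
ring ((272.3185729980469, 293.9332275390625), (41.99565887451172, 44.66493225097656), 106.86862182617188) [576.7  81.4  85.4]
screws [array([629.2, 157.7,  21. ]), array([630.9,  82.6,  21. ]), array([632.7,   7.9,  21. ])] [525.3 155.   21. ]
```

```bash
python3 -m creep '.055 0 0 .013 0 0;0 0 .4 0 0 0;0 0 .4 0 0 0;0 0 .2 0 0 0;0 0 0 0 0 0;0 0 0 0 0 0'
python3 - <<'E'
from h import *
c=shot('wrist');np.savez('pics/D.npz',**c);cv2.imwrite('pics/D.png',c['color'][:,:,::-1])
s=shot('scene');cv2.imwrite('pics/sD.png',s['color'][:,:,::-1])
E
```

```text
clock: 9.43
eef_pos: [581.4, 58.9, 53.0]
eef_rot: [-3.101, -0.001, 0.025]
wrist_force: [0.7, 0.2, -2.8]
finger_gap: 11.7
finger_force: 25.0
```

View pics/D.png

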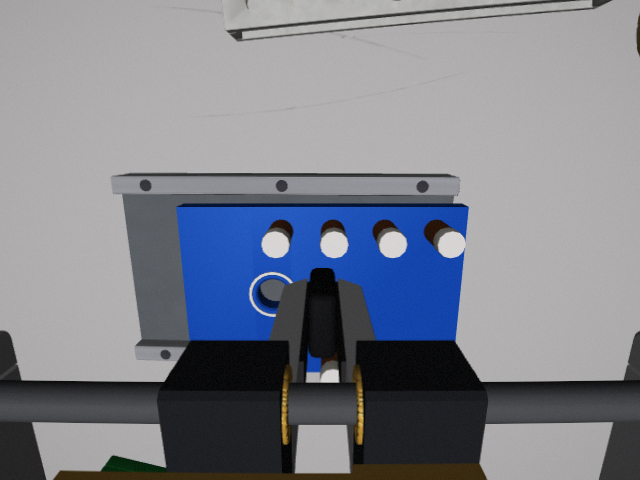

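View D shows the tilted carrier over the stage, its far edge at row 205 inside the far rail (screws at row 186). Its tail at (467,205) is just about at the stage end (459,190).

```bash
python3 -m creep '-.008 .03 .13 0 0 0;0 0 .13 0 0 0;0 0 0 0 0 0;0 0 0 0 0 0'
python3 - <<'E'
from h import *
c=shot('wrist');np.savez('pics/E.npz',**c)
h=cv2.cvtColor(c['color'],cv2.COLOR_RGB2HSV)
st=manip.read_state();p=st['eef_pos'];print(p)
m=(h[...,0]>100)&(h[...,0]<130)&(h[...,1]>130)&(h[...,2]>110)
# far plate edge
P=[(u,np.where(m[195:240,u])[0][0]+194.5) for u in range(190,460,10)]
zt=lambda y:p[2]-6.6+(y-p[1])*.041
W=[]
for u,v in P:
    z=p[2]-6.6
    for _ in range(4): q=onz(c,u,v,z);z=zt(q[1])
    W.append(q)
W=np.array(W);k=np.polyfit(W[:,1],W[:,0],1);print('far edge x at y58',np.polyval(k,58),'yaw',90-np.degrees(np.arctan(k[0])))
z=p[2]-6.6
for _ in range(4): q=onz(c,272.3,293.9,z);z=zt(q[1])
print('hole',q.round(1))
# dark screws on rails
v=h[...,2]
for roi in((100,150,500,215),(100,330,188,420)):
    x0,y0,x1,y1=roi;d=(v[y0:y1,x0:x1]<85).astype(np.uint8);n,l,s,ce=cv2.connectedComponentsWithStats(d)
    for i in range(1,n):
        if 30<s[i,4]<250 and abs(s[i,2]-s[i,3])<4: q=ce[i]+(x0,y0);print('screw',q.round(1),s[i,4],onz(c,*q,21).round(1))
E
```

```text
clock: 10.02
eef_pos: [580.9, 58.1, 42.2]
eef_rot: [-3.101, 0.0, 0.025]
wrist_force: [0.7, 0.9, -2.7]
finger_gap: 11.8
finger_force: 25.0
[580.96269084  58.07084526  42.33841832]
far edge x at y58 624.4162015118617 yaw 91.38704246113757
hole [579.1  83.   36.8]
screw [133.5 186.5] 107 [629.3 157.8  21. ]
screw [276.6 187. ] 107 [631.1  82.9  21. ]
screw [424.7 187.7] 113 [633.    8.1  21. ]
screw [155.9 363. ] 76 [525.6 155.2  21. ]
```

```bash
python3 -m creep '.005 .006 .1 0 0 0;0 .006 .1 0 0 0;0 0 .02 0 0 0;0 0 0 0 0 0;0 0 0 0 0 0'
```

```text
clock: 10.7
eef_pos: [581.1, 58.0, 33.5]
eef_rot: [-3.101, -0.0, 0.025]
wrist_force: [0.5, -0.6, -2.4]
finger_gap: 11.8
finger_force: 25.0
```

```bash
python3 -m creep '0 0 .02 0 0 0;0 0 0 0 0 0;0 0 .01 0 0 0;0 0 0 0 0 0' ; python3 -m creep '0 0 .01 0 0 0;0 0 0 0 0 0'
```

```text
clock: 11.2
eef_pos: [581.1, 58.0, 32.2]
eef_rot: [-3.101, 0.0, 0.025]
wrist_force: [-0.5, -0.6, -2.6]
finger_gap: 11.9
finger_force: 25.0
clock: 11.45
eef_pos: [581.1, 58.0, 31.8]
eef_rot: [-3.101, 0.0, 0.025]
wrist_force: [0.3, 0.3, -2.9]
finger_gap: 12.1
finger_force: 25.0
```

```bash
python3 -m creep '0 0 .01 0 0 0;0 0 0 0 0 0' ; python3 -m creep '0 0 .01 0 0 0;0 0 0 0 0 0';  python3 -m creep '0 0 .01 0 0 0;0 0 0 0 0 0'
```

```text
clock: 11.7
eef_pos: [581.1, 58.0, 31.5]
eef_rot: [-3.101, -0.0, 0.025]
wrist_force: [-0.1, -0.6, -2.2]
finger_gap: 12.3
finger_force: 25.0
clock: 11.95
eef_pos: [581.2, 58.0, 31.4]
eef_rot: [-3.101, -0.0, 0.025]
wrist_force: [-2.8, 0.4, 4.8]
finger_gap: 11.9
finger_force: 25.0
clock: 12.2
eef_pos: [581.2, 58.1, 31.4]
eef_rot: [-3.101, -0.0, 0.025]
wrist_force: [-4.9, -0.6, 9.0]
finger_gap: 11.6
finger_force: 25.0
```

Contact came at the predicted height. I'll ease off and open slightly so it rests propped.

```bash
python3 -m creep '0 0 -.018 0 0 0;0 0 0 0 0 0' ; python3 -m creep '0 0 0 0 0 0;0 0 0 0 0 0;0 0 0 0 0 0' .75 10
python3 - <<'E'
from h import *
c=shot('wrist');np.savez('pics/F.npz',**c);cv2.imwrite('pics/F.png',c['color'][:,:,::-1])
s=shot('scene');cv2.imwrite('pics/sF.png',cv2.resize(s['color'][190:270,240:370],None,fx=6,fy=6,interpolation=cv2.INTER_CUBIC)[:,:,::-1])
h=cv2.cvtColor(c['color'],cv2.COLOR_RGB2HSV);print(manip.read_state()['eef_pos'])
# plate heights front/back by depth (median)
for y in(-5,20,80,100,115):
    for x in(600,):
        q=pix(c,(x,y,24));u,v=map(int,q);print(y,(u,v),dep(c,u,v).round(1))
E
```

```text
clock: 12.45
eef_pos: [581.2, 58.0, 31.4]
eef_rot: [-3.101, -0.0, 0.025]
wrist_force: [-1.6, -0.7, 2.7]
finger_gap: 12.0
finger_force: 25.0
clock: 12.82
eef_pos: [581.1, 58.0, 31.3]
eef_rot: [-3.101, 0.0, 0.025]
wrist_force: [0.1, -0.8, 0.7]
finger_gap: 23.2
finger_force: 0.0
[581.10719571  58.05217374  31.3232277 ]
-5 (451, 259) [599.7  -5.6  21.6]
20 (400, 258) [599.7  19.9  22.9]
80 (278, 253) [608.4  76.3  50. ]
100 (238, 252) [601.   99.6  26.5]
115 (208, 251) [601.1 114.4  26.8]
```

View pics/F.png

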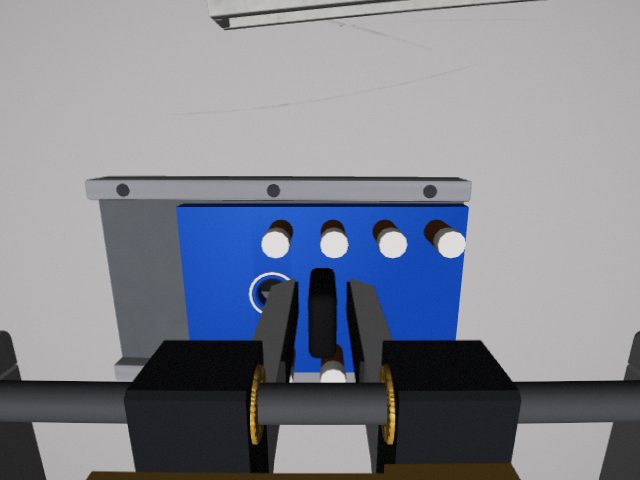

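View F shows the carrier between the rails. Its plate slopes from 21.6 mm near the tail to 26.8 mm near the lead, so it is propped on the pin, and the fingers are clear of the grip. Now I'll nudge it with the rear finger.

```bash
python3 -m creep '0 -.05 0 0 0 0;0 -.05 0 0 0 0;0 -.025 0 0 0 0;0 -.025 0 0 0 0;0 -.025 0 0 0 0;0 -.025 0 0 0 0;0 -.025 0 0 0 0;0 -.025 0 0 0 0;0 -.025 0 0 0 0;0 -.025 0 0 0 0;0 -.025 0 0 0 0;0 -.025 0 0 0 0;0 0 0 0 0 0'
cat > chk.py <<'E'
from h import *
c=shot('wrist');np.savez('pics/G.npz',**c);h=cv2.cvtColor(c['color'],cv2.COLOR_RGB2HSV)
m=(h[...,0]>100)&(h[...,0]<130)&(h[...,1]>130)&(h[...,2]>110)
P=manip.read_state()['eef_pos'];r=[]
for y in(0,20,100,112):
    u,v=map(int,pix(c,(598,y,24)));r.append(dep(c,u,v)[2].round(1))
row=int(pix(c,(598,120,24))[1]);a=np.where(m[row])[0]
print(P.round(1),'heights',r,'lead y',onz(c,a[0]-.5,row,25)[1].round(1),'tail y',onz(c,a[-1]+.5,row,22)[1].round(1))
E
python3 chk.py
```

```text
clock: 14.55
eef_pos: [580.8, 72.2, 32.0]
eef_rot: [-3.101, -0.0, 0.025]
wrist_force: [0.9, -1.2, -0.4]
finger_gap: 23.3
finger_force: 0.0
[580.8  72.2  32. ] heights [np.float64(21.5), np.float64(22.3), np.float64(25.4), np.float64(27.1)] lead y 137.9 tail y -3.3
```

```bash
for i in 1; do python3 -m creep '0 -.02 0 0 0 0;0 -.02 0 0 0 0;0 0 0 0 0 0'; python3 chk.py;  python3 -m creep '0 -.02 0 0 0 0;0 0 0 0 0 0'; python3 chk.py; done
```

```text
clock: 14.98
eef_pos: [580.7, 73.7, 32.0]
eef_rot: [-3.101, -0.0, 0.025]
wrist_force: [-0.0, -1.0, -0.6]
finger_gap: 23.7
finger_force: 0.2
[580.7  73.7  32. ] heights [np.float64(21.8), np.float64(22.5), np.float64(25.4), np.float64(26.1)] lead y 139.0 tail y -1.7
clock: 15.28
eef_pos: [580.7, 74.6, 32.1]
eef_rot: [-3.101, -0.0, 0.025]
wrist_force: [0.5, 0.2, -0.1]
finger_gap: 23.6
finger_force: 0.0
[580.7  74.5  32.1] heights [np.float64(11.4), np.float64(21.7), np.float64(21.8), np.float64(21.6)] lead y 139.3 tail y 0.6
```

The lead dropped and the plate is flat at 21.7, 21.8 and 21.6 mm, so it is home. I'll open wide and retreat straight up.

```bash
python3 -m creep '0 0 0 0 0 0;0 0 0 0 0 0;0 0 0 0 0 0;0 0 0 0 0 0;0 0 0 0 0 0' .3 && python3 -m creep '0 0 -.3 0 0 0;0 0 -.5 0 0 0;0 0 -.7 0 0 0;0 0 -.7 0 0 0;0 0 -.7 0 0 0;0 0 -.7 0 0 0;0 0 0 0 0 0;0 0 0 0 0 0'
python3 - <<'E'
from h import *
c=shot('wrist');np.savez('pics/H.npz',**c);cv2.imwrite('pics/H.png',c['color'][:,:,::-1])
for y in(5,20,50,95,110,130):
    u,v=map(int,pix(c,(597,y,22)));print(y,dep(c,u,v).round(1))
E
```

```text
clock: 15.95
eef_pos: [580.7, 74.4, 32.0]
eef_rot: [-3.101, 0.0, 0.025]
wrist_force: [0.1, -0.5, 0.3]
finger_gap: 65.4
finger_force: 0.0
clock: 16.95
eef_pos: [580.5, 68.5, 175.3]
eef_rot: [-3.101, 0.001, 0.025]
wrist_force: [0.1, -0.8, -0.4]
finger_gap: 65.8
finger_force: 0.0
5 [597.    5.1  21.9]
20 [597.3  20.3  21.3]
50 [597.2  50.   21.7]
95 [597.5  95.4  21.2]
110 [597.  110.8  21.4]
130 [597.3 130.7  21.6]
```

View pics/H.png

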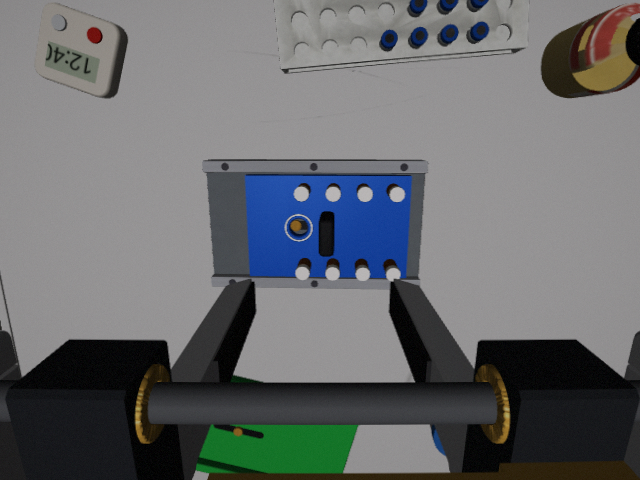

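View H shows the brass pin inside the carrier's hole at (298,227). The plate is level at about 21.5 mm from tail to lead, and the gripper is clear of everything. I'll hand it in.

```bash
python3 -c "
from cell import manip
print(manip.sign_off())"
```

```text
the job is handed in; nothing more can be done
None
```

The blue carrier was set down propped on the pin, nudged until its hole dropped over it, then released; it lies flat between the grey stage's rails, and I handed the job in at about 17 s.

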